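# Erect a specimen tray and hold the corner clamp

### The arm

A 6-joint arm with a two-finger parallel gripper is mounted at the origin on the work surface. World frame = base frame: x ahead of the robot, y to its left, z up, the work surface at z = 0. Lengths are in m, angles in rad, forces in N, time in s.
With the tool pointing down it reaches from about 0.3 to 0.775 m from the base axis. Payload 14.6 kg.
Tool frame: the origin (TCP) lies midway between the tips of the shut fingers; the grasp point (between the pads) lies 19 mm behind it (hold_point_z is the distance from the TCP to the grasp point, in m); z points along the fingers, y is the line along which they close (so a half turn about z gives the same grasp; the last joint's range is limited). The gripper opens to 85 mm and grips with 20 to 120 N. Pads are 22 mm wide; open, the fingers measure 114 mm over their backs; the gripper's body (76 mm by 85 mm) begins 54 mm behind the grasp point. The pads swing forward as they close: fully open they stand 13 mm farther back than shut.
Start: joints at [-1.377, 0.3, 1.521, -0, 1.321, -0.067], TCP at [0.142, -0.531, 0.231] pointing down, gripper open.
Joint ranges: [-3.03, 3.03], [-0.79, 2.21], [0.23, 2.52], [-1.04, 4.18], [0, 3.07], [-2.55, 2.55]. Speed limits (rad/s): [2.22, 2.22, 2.57, 3.14, 3.14, 3.14].

### API

Orientations are given as a rotation vector (axis times angle).
In Python, from workcell import * gives the robot as it stands.
- The arm moves only by the tool send_rows, never from a script. Its argument "commands" is a list of rows, each a list of 3 entries, a list of its own where there are three numbers: the shift along the tool's x, y, z in units of 30 mm (1.0 is 30 mm), then the turn about the tool's z in rad, then the opening, from 0 (shut) to 1 (fully open). In form: [[[tx, ty, tz], spin, grip], ...]. A call has 1 to 5 rows; each row shifts and turns the commanded pose from where the row before left it, along the tool's axes as they then stand; what a row does not reach is not made up. A row lasts 1/8 s, in which the tool goes at most 62.5 mm and 10.7 degrees, less where a joint would pass 70% of its speed; a pose out of reach is approached as far as the arm can. A call is refused whole if a number of a shift passes 1 or a number of a turn 0.188, either way. A call with a gripper value outside its range is refused whole. The fingers move at their own pace and stop on an object; "force" is the grip in N (left out, the last holds). Time passes only in rows, so rows that do not move let the fingers close. It gives the time, the measured TCP pose, the force, the opening and the grip force at its end, in the units of the state.
- state(): the state, without advancing time (a new reading comes with each control period).
- camera(name): name is "side" or "top"; returns (picture, depth): 420x560x3 uint8, blue, green, red; 420x560 float32, m along the optical axis (not along the pixel's ray), 0 where there is no reading.
- calibration(name): a dict with "fx", "fy", "cx", "cy" (pixels), "rvec" (rotation vector, rad) and "tvec" (3), from world to camera coordinates, as OpenCV has them. Camera axes: x right, y down, z forward; pixel columns grow to the right and rows downward; lengths in m; the calibration is good to about 2 mm. A picture is of the moment at which its call begins. calibration takes no time and is no camera call.
- finish_job(): hands the job in; it is judged then, once.
The state is a dict: "clock": time; "joint_pos": joint angles; "qvel": joint speeds; "tau": joint torques, N m; "tool_pos": TCP position; "orientation": TCP orientation; "contact_force": force on the tool from outside, world axes, zero at the start; "wrist_torque": the same for the moment, N m; "grip_width": finger opening in m; "finger_force": force on a finger pad.
Only numpy, scipy, OpenCV 4.12 (cv2) and the standard library are available. Lean on these libraries where they do the work, as an engineer would, in place of code of your own. Each camera call takes 0.05 s, during which the arm holds its last target. There are 200 camera calls.

### The job

Fold all four walls of the tray blank on the forming jig fully upright, then press the jig's spring plunger down half-way, 12 mm give or take 3, so that its dowels close on the tray corners, and finish while still holding it there with the arm; do not let go. Never push the plunger past 18 mm, which crushes the board, and leave the jar, the case and the ruler where they are.

Things in the scene. Friction and masses are not known exactly. Their poses are not given: they have to be found in the camera images.
- jig: tray-forming jig, fixed to the table: plywood board 240 mm (its x) by 305 mm (its y, from -195 to +110 mm), 12 mm thick. Origin on the table under the centre of the tray floor, z up; position and yaw differ each time. A scored tray blank of pale grey board is clipped to it, with four hinged walls round a flat floor, and an upright 14 mm dowel outside each corner.
- tray_floor (a point): centre of the top of the tray floor, 26 mm above the table. The floor is 100 mm (jig x) by 80 mm (jig y); the walls hinge on its edges, at jig x = +-50 and y = +-40 mm, height 26 mm. Walls: 40 mm from hinge to free edge, 4 mm thick, as wide as their floor edge. Upright, a wall's outer face lies 4 mm outside its hinge line and its free edge 66 mm above the table.
- dowel (a point): top centre of the dowel at the tray's +x +y corner, 47 mm above the table. All four dowels are 14 mm thick and stand about 12 mm out in both jig x and y from the floor's corners; pressing the plunger drives them diagonally inward, until at 12 mm of plunger travel they touch the corners of the erected tray.
- press (a joint): travel of the spring plunger, m: 0 released, grows as it is pressed straight down, stop at 0.024. 3 N to start, plus 0.5 N per mm (9 N at 12 mm); springs back when let go. Its stem (14 mm) is bright steel for the first 12 mm above the bushing and black above, so at 12 mm the bright part has just gone in.
- press_top (a point): centre of the flat top (about 34 mm across) of the plunger's round black mushroom cap, where it is pushed; 76 mm above the table when released; moves with the cap. The cap is 42 mm across and 12 mm thick, on a grey housing (54 mm square, 36 mm high, bushing to 39 mm) on the jig's board at jig x = 0, y = -155 mm.
- wall_px (a joint): angle of the tray wall on the jig's +x side, rad: 0 = flat, pointing outward; 1.57 = upright; stop at 1.59. At the start 0.5 to 0.95, sloping outward and up. The crease is stiff (0.02 N m): it stays where it is left. Push it up with a fingertip from outside, past its free edge, rising with the wall along its arc; a level push on the edge jams.
- wall_px_edge (a point): middle of the free edge of the wall on the jig's +x side, on its outer (lower) face; moves with the wall. Its own x points from the hinge to the free edge.
- wall_nx (a joint): angle of the tray wall on the jig's -x side, rad: 0 = flat, pointing outward; 1.57 = upright; stop at 1.59. At the start 0.5 to 0.95, sloping outward and up. The crease is stiff (0.02 N m): it stays where it is left. Push it up with a fingertip from outside, past its free edge, rising with the wall along its arc; a level push on the edge jams.
- wall_nx_edge (a point): middle of the free edge of the wall on the jig's -x side, on its outer (lower) face; moves with the wall. Its own x points from the hinge to the free edge.
- wall_py (a joint): angle of the tray wall on the jig's +y side, rad: 0 = flat, pointing outward; 1.57 = upright; stop at 1.59. At the start 0.5 to 0.95, sloping outward and up. The crease is stiff (0.02 N m): it stays where it is left. Push it up with a fingertip from outside, past its free edge, rising with the wall along its arc; a level push on the edge jams.
- wall_py_edge (a point): middle of the free edge of the wall on the jig's +y side, on its outer (lower) face; moves with the wall. Its own x points from the hinge to the free edge.
- wall_ny (a joint): angle of the tray wall on the jig's -y side, rad: 0 = flat, pointing outward; 1.57 = upright; stop at 1.59. At the start 0.5 to 0.95, sloping outward and up. The crease is stiff (0.02 N m): it stays where it is left. Push it up with a fingertip from outside, past its free edge, rising with the wall along its arc; a level push on the edge jams.
- wall_ny_edge (a point): middle of the free edge of the wall on the jig's -y side, on its outer (lower) face; moves with the wall. Its own x points from the hinge to the free edge.
- jar_center (a point): bystander: closed glue jar, 54 mm across, 70 mm high; point at its centre. Leave alone.
- case_center (a point): bystander: closed black caliper case, 170 x 75 x 24 mm; point at its centre. Leave alone.
- ruler_center (a point): bystander: steel ruler lying flat, 200 x 28 x 4 mm; point at its centre. Leave alone.

How it is judged:
By the outcome, as a careful person would: the job done as asked, in the order asked, and still so for the second after the job is handed in, while the arm keeps its last pose, push and grip.
It also fails if it takes over 69 s, if anything falls off the work surface, if the arm or the gripper's body presses on something with over 40 N, if the wrist force passes 120 N, or if a joint passes its speed limit or range.

## Working session

There is one attempt and no reset: what is moved stays moved. The work goes in short steps, Python scripts to look and compute and a tool call to move; the robot and the scene stay as the last step left them, time stands still between calls to the robot, and variables do not carry over. Pictures are saved under pics/ and viewed, at most 10 in all, crops included, and the job is handed in when it is done.

Besides the shell and the picture viewer there is one more tool, called after "Call:" by a JSON object that holds its "api" and its "payload". send_rows: Moves the arm, as the interface text tells. Its arguments: {"type":"object","properties":{"commands":{"type":"array","items":{"type":"array"}},"force":{"type":"number"}},"required":["commands"]}

```bash
ls; mkdir -p pics; python3 - <<'E'
from workcell import *
import cv2, numpy as np
s=state(); print({k:np.round(v,3) for k,v in s.items()})
for n in ("top","side"):
    im,d=camera(n); cv2.imwrite(f"pics/{n}0.png",im); np.save(f"pics/{n}0.npy",d)
    print(n,calibration(n))
E
```

```text
pics
{'clock': np.float64(0.0), 'joint_pos': array([-1.377,  0.3  ,  1.522,  0.   ,  1.321, -0.067]), 'qvel': array([-0.001,  0.   , -0.002, -0.001,  0.   ,  0.001]), 'tau': array([-1.000e-03, -5.435e+01, -3.618e+01, -0.000e+00,  4.000e-03,
        0.000e+00]), 'tool_pos': array([ 0.142, -0.531,  0.231]), 'orientation': array([-3.114, -0.408,  0.   ]), 'contact_force': array([-0.582, -0.941,  0.681]), 'wrist_torque': array([ 0.01 , -0.01 ,  0.038]), 'finger_force': np.float64(0.0), 'grip_width': np.float64(0.086)}
top {'fx': 395.3029510981821, 'fy': 395.3029510981821, 'cx': 280.68930508278953, 'cy': 215.0747326710567, 'rvec': array([ 2.20097947, -2.17701998,  0.02926794]), 'tvec': array([0.10901257, 0.58320585, 0.92629438])}
side {'fx': 434.98404806581607, 'fy': 434.98404806581607, 'cx': 279.67374891590936, 'cy': 212.59305266205251, 'rvec': array([ 0.91288623, -2.39836653,  1.17793282]), 'tvec': array([0.50416192, 0.27280072, 0.7278381 ])}
```

View pics/top0.png

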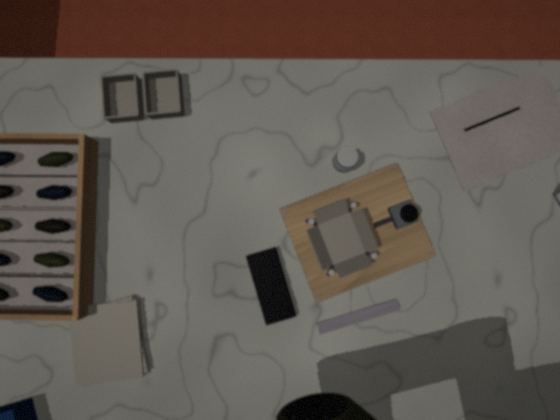

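View pics/side0.png

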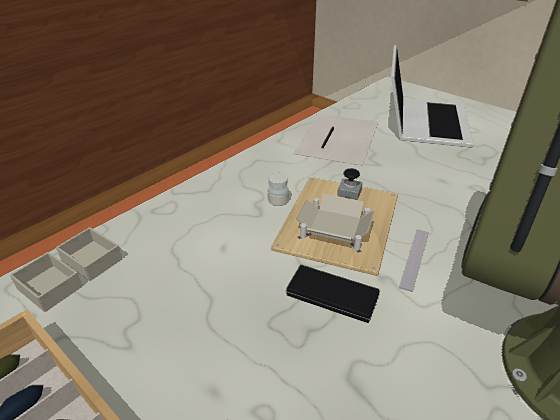

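The top view shows the board with corners near (281,209), (398,163), (436,256), (318,302) and the cap at (408,213). The jar is at (348,160), the ruler at (359,316) and the case at (271,286). The side view shows the same layout, with the cap at (351,174).

```bash
python3 - <<'E'
import cv2, numpy as np
t=cv2.imread("pics/top0.png")[140:340,230:450]; s=cv2.imread("pics/side0.png")[150:290,260:420]
t=cv2.convertScaleAbs(cv2.resize(t,None,fx=2,fy=2,interpolation=cv2.INTER_CUBIC),alpha=1.6)
s=cv2.resize(s,None,fx=2.2,fy=2.2,interpolation=cv2.INTER_CUBIC)
c=np.zeros((400,800,3),np.uint8); c[:,:440]=t; c[:s.shape[0],440:440+s.shape[1]]=s
cv2.imwrite("pics/crop.png",c)
E
cat > h.py <<'E'
from workcell import *
import cv2, numpy as np
from scipy.spatial.transform import Rotation as Rn
def cloud(n,d):
    c=calibration(n); R=cv2.Rodrigues(c["rvec"])[0]
    v,u=np.mgrid[:420,:560]
    P=np.stack([(u-c["cx"])/c["fx"]*d,(v-c["cy"])/c["fy"]*d,d],-1)
    return (P-c["tvec"])@R
def proj(n,P):
    c=calibration(n); K=np.array([[c["fx"],0,c["cx"]],[0,c["fy"],c["cy"]],[0,0,1]])
    return cv2.projectPoints(np.atleast_2d(np.float64(P)),c["rvec"],c["tvec"],K,None)[0][:,0]
E
python3 - <<'E'
from h import *
P=cloud("top",np.load("pics/top0.npy"))
for u,v in [(281,209),(398,163),(436,256),(318,302),(408,213),(343,237),(325,210),(372,256),(331,272),(375,257),(322,207),(348,160),(359,316),(271,286)]: print((u,v),np.round(P[v,u],4))
E
```

```text
(281, 209) [0.5967 0.1149 0.0102]
(398, 163) [ 7.115e-01 -1.664e-01  4.000e-04]
(436, 256) [ 0.4888 -0.256   0.0007]
(318, 302) [0.3761 0.0243 0.0016]
(408, 213) [ 0.5865 -0.1663  0.0792]
(343, 237) [ 0.5317 -0.0308  0.0277]
(325, 210) [0.5933 0.0131 0.0449]
(372, 256) [ 0.4893 -0.0947  0.0443]
(331, 272) [ 0.452  -0.0012  0.0473]
(375, 257) [ 0.4872 -0.1013  0.0456]
(322, 207) [0.6001 0.0201 0.0464]
(348, 160) [ 0.7048 -0.0354  0.0703]
(359, 316) [ 0.3454 -0.0724  0.006 ]
(271, 286) [0.4152 0.136  0.0224]
```

View pics/crop.png

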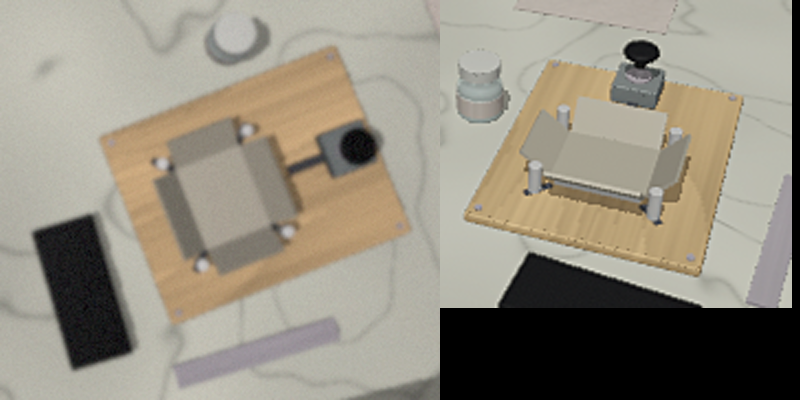

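The crop shows the dowel tops clearly in both views, with all four walls half-raised. I'll fit the jig pose to these pixel picks and read the wall angles from the depth.

```bash
python3 - <<'E'
from h import *
from scipy.optimize import least_squares
T=lambda a:np.array(a,float)/2+[230,140]
S=lambda a:(np.array(a,float)-[440,0])/2.2+[260,150]
# jig order: dowels (+,+),(-,+),(-,-),(+,-); board corners same; cap top
J=np.array([[62,52,47],[-62,52,47],[-62,-52,47],[62,-52,47],[120,110,12],[-120,110,12],[-120,-195,12],[120,-195,12],[0,-155,76]])/1e3
t=T([(162,163),(203,265),(289,232),(247,130),(100,137),(176,324),(411,230),(336,45),(357,147)])
s=S([(535,165),(656,190),(676,131),(563,108),(465,213),(699,273),(744,96),(548,61),(641,48)])
def W(p): return J@Rn.from_euler("z",p[2]).as_matrix().T+[p[0],p[1],0]
f=lambda p:np.r_[(proj("top",W(p))-t).ravel(),(proj("side",W(p))-s).ravel()]
for k in (0,1,2):
    g={0:f,1:lambda p:f(p)[:18],2:lambda p:f(p)[18:]}[k]
    r=least_squares(g,[.53,-.03,.38],loss="soft_l1"); print(np.round(r.x,4),np.round(np.sqrt(np.mean(r.fun**2)),2))
    if k==0: p=r.x; np.save("jig.npy",p); print(np.round(f(p).reshape(2,9,2),1).tolist())
# wall profiles
for n in ("top","side"):
    Q=(cloud(n,np.load(f"pics/{n}0.npy"))-[p[0],p[1],0])@Rn.from_euler("z",p[2]).as_matrix(); Q=Q.reshape(-1,3)*1e3
    for name,a,o,h,sg in (("px",0,1,50,1),("nx",0,1,50,-1),("py",1,0,40,1),("ny",1,0,40,-1)):
        m=(abs(Q[:,o])<25)&(sg*Q[:,a]>h-14)&(sg*Q[:,a]<h+42)&(Q[:,2]>5)
        if m.sum()<5: continue
        x=sg*Q[m,a]-h; z=Q[m,2]; b=np.digitize(x,np.arange(-14,43,4))
        print(n,name,[(int(-14+4*i-2),round(float(np.median(z[b==i])),1)) for i in np.unique(b)])
    m=(abs(Q[:,0])<25)&(abs(Q[:,1])<20); print("floor z",np.median(Q[m,2])); m=(np.hypot(Q[:,0],Q[:,1]+155)<25)&(Q[:,2]>68);print("cap",Q[m].mean(0),m.sum())
E
```

```text
[ 0.5277 -0.027   0.3854] 0.69
[[[0.3, 0.4], [-0.1, 0.1], [-0.6, -0.1], [0.0, 0.3], [-1.2, 0.1], [-2.0, 1.1], [0.9, 0.8], [-0.3, -0.7], [1.0, -0.1]], [[-0.0, -0.4], [-0.1, 0.4], [-0.2, -0.3], [0.0, -0.2], [-1.4, 0.1], [0.6, -1.2], [-0.2, -0.5], [0.1, -1.4], [0.2, -0.1]]]
[ 0.5281 -0.0274  0.3863] 0.73
[ 0.5269 -0.026   0.3845] 0.55
top px [(-12, 26.6), (-8, 26.4), (-4, 27.2), (0, 27.0), (4, 28.9), (8, 32.0), (12, 35.4), (16, 38.1), (20, 41.2), (24, 44.3), (28, 46.9), (32, 49.0), (36, 15.5), (40, 12.7)]
top nx [(-12, 25.9), (-8, 26.4), (-4, 26.5), (0, 27.0), (4, 31.5), (8, 35.9), (12, 40.3), (16, 45.3), (20, 48.6), (24, 52.7), (28, 54.4), (36, 13.0), (40, 12.4)]
top py [(-12, 26.5), (-8, 26.8), (-4, 26.4), (0, 26.5), (4, 29.6), (8, 33.3), (12, 37.3), (16, 41.2), (20, 45.4), (24, 49.0), (28, 53.5), (32, 14.6), (36, 12.5), (40, 12.7)]
top ny [(-12, 26.5), (-8, 26.1), (-4, 26.1), (0, 27.2), (4, 32.6), (8, 37.7), (12, 43.1), (16, 47.6), (20, 52.8), (24, 57.5), (28, 54.7), (36, 12.2), (40, 13.1)]
floor z 26.484841085404263
cap [   0.86379453 -152.68142782   75.61454506] 276
side px [(-12, 26.3), (-8, 26.5), (-4, 25.9), (0, 26.7), (4, 28.0), (8, 31.5), (12, 34.0), (16, 37.2), (20, 40.1), (24, 43.7), (28, 46.6), (32, 48.1), (36, 13.0), (40, 12.2)]
side nx [(-12, 26.4), (-8, 26.3), (-4, 26.7), (0, 27.4), (4, 30.8), (8, 35.8), (12, 40.0), (16, 43.8), (20, 47.0), (24, 49.8), (28, 13.9), (32, 12.2), (36, 12.2), (40, 12.3)]
side py [(-12, 26.1), (-8, 25.1), (-4, 13.6), (0, 12.5), (4, 12.3), (8, 12.3), (12, 12.3), (16, 12.3), (20, 12.8), (24, 12.7), (28, 50.3), (32, 12.6), (36, 12.1), (40, 12.0)]
side ny [(-12, 26.0), (-8, 26.5), (-4, 26.3), (0, 27.2), (4, 29.7), (8, 34.6), (12, 39.0), (16, 44.7), (20, 50.0), (24, 54.4), (28, 55.1)]
floor z 26.179301198709037
cap [ 1.31233094e-01 -1.50309971e+02  7.46190359e+01] 143
```

The jig fit is consistent across both cameras: origin (0.5275, -0.027), yaw 0.385. The wall angles come out at px 0.66, nx 0.82, py 0.78 and ny 0.90. After a spin of -0.1245 the tool x axis is jig +x, tool y is jig -y and tool z is down. Next I'll shut the fingers, align, and go above the ny side.

Call:
{"api": "send_rows", "payload": {"commands": [[[0, 0, 0], -0.1245, 0], [[0, 0, 0], 0, 0]], "force": 20}}

```text
clock: 0.35
tool_pos: [0.1418, -0.5313, 0.231]
orientation: [-3.083, -0.601, 0.0]
contact_force: [0.2, 0.2, -0.5]
grip_width: 0.0516
finger_force: 0.0
```

Call:
{"api": "send_rows", "payload": {"commands": [[[0.91, -0.37, 0.2], 0, 0], [[0.91, -0.37, 0.2], 0, 0], [[0.91, -0.37, 0.2], 0, 0], [[0.91, -0.37, 0.2], 0, 0], [[0.91, -0.37, 0.2], 0, 0]]}}

```text
clock: 0.98
tool_pos: [0.248, -0.4279, 0.201]
orientation: [-3.084, -0.596, 0.0]
contact_force: [0.8, -0.1, -0.3]
grip_width: 0.0004
finger_force: 0.0
```

Call:
{"api": "send_rows", "payload": {"commands": [[[0.91, -0.37, 0.2], 0, 0], [[0.91, -0.37, 0.2], 0, 0], [[0.91, -0.37, 0.2], 0, 0], [[0.91, -0.37, 0.2], 0, 0], [[0.91, -0.37, 0.2], 0, 0]]}}

```text
clock: 1.6
tool_pos: [0.3537, -0.3252, 0.171]
orientation: [-3.084, -0.596, 0.0]
contact_force: [-0.3, -0.1, -0.7]
grip_width: -0.0002
finger_force: 0.0
```

Call:
{"api": "send_rows", "payload": {"commands": [[[0.91, -0.37, 0.2], 0, 0], [[0.91, -0.37, 0.2], 0, 0], [[0.91, -0.37, 0.2], 0, 0], [[0.91, -0.37, 0.2], 0, 0], [[0.91, -0.37, 0.2], 0, 0]]}}

```text
clock: 2.22
tool_pos: [0.4593, -0.2224, 0.141]
orientation: [-3.084, -0.596, 0.0]
contact_force: [0.2, -0.7, 0.7]
grip_width: 0.0003
finger_force: 0.0
```

Call:
{"api": "send_rows", "payload": {"commands": [[[0.91, -0.37, 0.2], 0, 0], [[0.91, -0.37, 0.2], 0, 0], [[0.91, -0.37, 0.2], 0, 0], [[0.91, -0.37, 0.2], 0, 0], [[0.91, -0.37, 0.2], 0, 0]]}}

```text
clock: 2.85
tool_pos: [0.565, -0.1197, 0.1109]
orientation: [-3.084, -0.597, 0.0]
contact_force: [0.2, -0.5, -0.2]
grip_width: -0.0001
finger_force: 0.0
```

```bash
cat >> h.py <<'E'
JP=np.array([.5275,-.027,0]); JR=Rn.from_euler("z",.385)
def where():
    s=state(); R=JR.inv()*Rn.from_rotvec(s["orientation"])
    print("t %.2f"%s["clock"],"jig mm",np.round(JR.inv().apply(np.array(s["tool_pos"])-JP)*1e3,1),"toolx",np.round(R.as_matrix()[:,0],3),"z",np.round(R.as_matrix()[:,2],3),"F jig",np.round(JR.inv().apply(s["contact_force"]),1),"w",np.round(s["grip_width"],4))
def jig(n,d): return JR.inv().apply((cloud(n,d)-JP).reshape(-1,3)).reshape(420,560,3)*1e3
E
python3 -c "
from h import *
where()"
```

```text
t 2.85 jig mm [-1.000e-01 -1.000e+02  1.109e+02] toolx [ 1.    -0.003 -0.   ] z [-0.  0. -1.] F jig [-0.  -0.5 -0.2] w -0.0001
```

```bash
python3 - <<'E'
from h import *
for n in ("side","top"):
    im,d=camera(n); Q=jig(n,d).reshape(-1,3)
    for lo,hi in ((108,116),(116,130),(130,150),(150,175),(175,190)):
        m=(abs(Q[:,0])<70)&(abs(Q[:,1]+100)<70)&(Q[:,2]>lo)&(Q[:,2]<hi)
        if m.sum()>3: print(n,lo,hi,m.sum(),np.round(np.percentile(Q[m],[3,97],axis=0),0).tolist())
E
```

```text
side 108 116 11 [[-9.0, -96.0, 112.0], [9.0, -90.0, 115.0]]
side 116 130 48 [[-11.0, -100.0, 117.0], [10.0, -85.0, 130.0]]
side 130 150 64 [[-11.0, -99.0, 131.0], [11.0, -84.0, 148.0]]
side 150 175 63 [[-13.0, -110.0, 154.0], [11.0, -58.0, 173.0]]
side 175 190 88 [[-17.0, -109.0, 175.0], [13.0, -46.0, 190.0]]
top 150 175 12 [[11.0, -75.0, 164.0], [15.0, -62.0, 174.0]]
top 175 190 17 [[-9.0, -66.0, 176.0], [14.0, -52.0, 187.0]]
```

Call:
{"api": "send_rows", "payload": {"commands": [[[0, 0, 0.73], 0, 0], [[0, 0, 0.73], 0, 0], [[0, 0, 0.74], 0, 0], [[0, -0.53, 0], 0, 0], [[0, -0.21, -0.17], 0, 0]]}}

```text
clock: 3.58
tool_pos: [0.5555, -0.0991, 0.0512]
orientation: [-3.084, -0.601, 0.0]
contact_force: [0.4, -1.0, -0.6]
grip_width: -0.0001
finger_force: 0.3
```

Call:
{"api": "send_rows", "payload": {"commands": [[[0, -0.12, -0.06], 0, 0], [[0, -0.12, -0.06], 0, 0], [[0, -0.13, -0.04], 0, 0], [[0, -0.13, -0.03], 0, 0], [[0, -0.07, 0], 0, 0]]}}

```text
clock: 4.2
tool_pos: [0.5504, -0.0847, 0.0576]
orientation: [3.082, 0.601, 0.004]
contact_force: [-0.7, -7.4, 15.4]
grip_width: -0.0002
finger_force: 8.0
```

```bash
python3 -c "
from h import *
where()"
```

```text
t 4.20 jig mm [ -0.4 -62.1  57.6] toolx [1.    0.    0.002] z [ 0.002 -0.002 -1.   ] F jig [-3.5 -6.6 15.4] w -0.0002
```

```bash
python3 - <<'E'
from h import *
im,d=camera("side"); im2,d2=camera("top")
a=cv2.resize(im[120:260,260:420],(480,420),interpolation=cv2.INTER_CUBIC)
b=cv2.resize(cv2.convertScaleAbs(im2[180:280,300:430],alpha=1.6),(320,246),interpolation=cv2.INTER_CUBIC)
c=np.zeros((420,800,3),np.uint8); c[:,:480]=a; c[:246,480:]=b; cv2.imwrite("pics/a1.png",c); where()
Q=jig("side",d).reshape(-1,3)
m=(abs(Q[:,0])>18)&(abs(Q[:,0])<45)&(Q[:,1]<-25)&(Q[:,1]>-75)&(Q[:,2]>20)&(Q[:,2]<75)
z=Q[m]
for lo in range(26,74,5):
    k=(z[:,2]>=lo)&(z[:,2]<lo+5)
    if k.sum(): print(lo,k.sum(),np.round(np.percentile(z[k,1],[10,50,90]),1))
E
```

```text
t 4.30 jig mm [ -0.4 -62.   57.6] toolx [1.    0.    0.002] z [ 0.002 -0.002 -1.   ] F jig [-3.4 -4.2 13.2] w 0.0001
26 95 [-43.1 -38.7 -27.3]
31 46 [-46.  -43.4 -41.4]
36 50 [-47.6 -44.5 -42.4]
41 48 [-48.1 -46.5 -44.1]
46 46 [-50.2 -48.  -45.3]
51 47 [-52.1 -49.1 -47.5]
56 50 [-53.1 -50.2 -48. ]
61 46 [-55.  -52.2 -49.2]
```

View pics/a1.png

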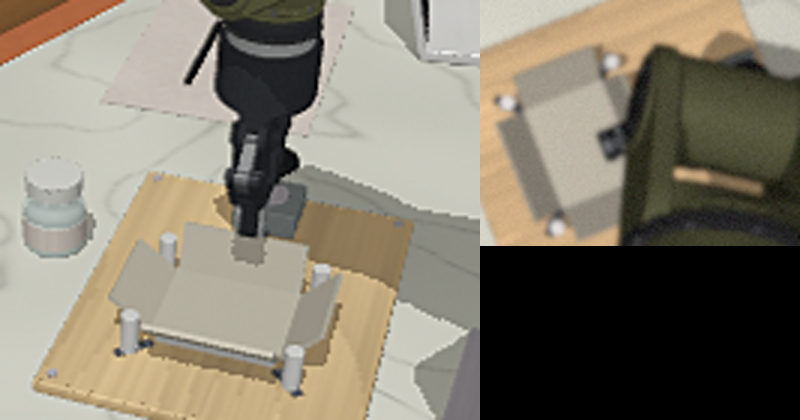

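The picture shows the ny wall leaning at about 1.28 rad. The finger shoulder, about 8 mm above the narrow tip, is sitting on the wall's edge, which explains the 13 N upward force. I'll back off, go about 10 mm lower and push again with the finger's full-width flank.

Call:
{"api": "send_rows", "payload": {"commands": [[[0, 0, -0.12], 0, 0], [[0, 0.55, 0], 0, 0], [[0, 0, 0.5], 0, 0], [[0, -0.1, -0.05], 0, 0], [[0, -0.1, -0.04], 0, 0]]}}

```text
clock: 4.92
tool_pos: [0.5532, -0.0934, 0.047]
orientation: [-3.083, -0.602, 0.001]
contact_force: [0.5, -0.0, 0.7]
grip_width: 0.0002
finger_force: 0.0
```

Call:
{"api": "send_rows", "payload": {"commands": [[[0, -0.1, -0.03], 0, 0], [[0, -0.1, -0.02], 0, 0], [[0, -0.1, -0.01], 0, 0], [[0, -0.05, 0], 0, 0], [[0, 0, 0], 0, 0]]}}

```text
clock: 5.55
tool_pos: [0.5495, -0.0839, 0.0492]
orientation: [-3.083, -0.602, 0.0]
contact_force: [0.0, 0.6, 0.1]
grip_width: 0.0
finger_force: 0.0
```

```bash
python3 -c "
from h import *
where()"
```

```text
t 5.55 jig mm [ -1.  -61.   49.2] toolx [ 1.  0. -0.] z [-0.  0. -1.] F jig [0.2 0.5 0.1] w 0.0
```

Now creep in 1 mm steps until the wall stop is felt.

Call:
{"api": "send_rows", "payload": {"commands": [[[0, -0.04, 0], 0, 0], [[0, -0.03, 0], 0, 0]]}}

```text
clock: 5.8
tool_pos: [0.5488, -0.0821, 0.0492]
orientation: [3.084, 0.601, -0.0]
contact_force: [-0.0, 0.1, 0.2]
grip_width: 0.0003
finger_force: 0.3
```

Call:
{"api": "send_rows", "payload": {"commands": [[[0, -0.03, 0], 0, 0], [[0, 0, 0], 0, 0]]}}

```text
clock: 6.05
tool_pos: [0.5484, -0.0812, 0.0491]
orientation: [-3.083, -0.601, 0.0]
contact_force: [-0.6, -0.7, 0.2]
grip_width: -0.0003
finger_force: 0.1
```

```bash
cat >> h.py <<'E'
W=dict(px=(0,1),nx=(0,-1),py=(1,1),ny=(1,-1))
def wall(w,n,d):
    "inner-face lean fit: offset outward vs z"
    a,s=W[w]; h=50 if a==0 else 40; Q=jig(n,d).reshape(-1,3); o=Q[:,1-a]
    x=s*Q[:,a]-h; m=(abs(o)<h_other(a)-6)&(x>-3)&(x<12)&(Q[:,2]>32)&(Q[:,2]<62)
    if m.sum()<15: return None
    p=np.polyfit(Q[m,2]-26,x[m],1); return m.sum(),np.round(p,3),"angle",round(float(np.pi/2-np.arctan(p[0])),3)
def h_other(a): return 40 if a==0 else 50
E
python3 - <<'E'
from h import *
where()
im,d=camera("side"); print(wall("ny","side",d)); where()
E
```

```text
t 6.05 jig mm [ -1.  -58.1  49.1] toolx [ 1.  0. -0.] z [-0.  0. -1.] F jig [-0.8 -0.4  0.2] w -0.0003
(np.int64(372), array([-0.02 ,  1.583]), 'angle', 1.591)
t 6.10 jig mm [ -1.  -58.1  49.1] toolx [ 1.  0. -0.] z [-0.  0. -1.] F jig [-0.2 -1.2  0.4] w 0.0003
```

Call:
{"api": "send_rows", "payload": {"commands": [[[0, -0.03, 0], 0, 0], [[0, 0, 0], 0, 0]]}}

```text
clock: 6.35
tool_pos: [0.5483, -0.0809, 0.0492]
orientation: [3.083, 0.601, 0.001]
contact_force: [2.0, -5.3, -1.1]
grip_width: -0.0002
finger_force: 2.9
```

Call:
{"api": "send_rows", "payload": {"commands": [[[0, -0.03, 0], 0, 0], [[0, 0, 0], 0, 0]]}}

```text
clock: 6.6
tool_pos: [0.5482, -0.0807, 0.0493]
orientation: [3.082, 0.601, 0.002]
contact_force: [4.0, -9.9, -3.4]
grip_width: 0.0002
finger_force: 5.4
```

The stop was felt, so ny is upright. Next is px.

Call:
{"api": "send_rows", "payload": {"commands": [[[0, 0.7, 0], 0, 0], [[0, 0, -0.77], 0, 0], [[0, 0, -0.77], 0, 0], [[0.94, -0.64, 0], 0, 0], [[0.94, -0.64, 0], 0, 0]]}}

```text
clock: 7.22
tool_pos: [0.5944, -0.0426, 0.0958]
orientation: [-3.084, -0.6, -0.001]
contact_force: [0.4, -0.4, -0.5]
grip_width: -0.0001
finger_force: 0.0
```

Call:
{"api": "send_rows", "payload": {"commands": [[[0.94, -0.64, 0], 0, 0], [[0.94, -0.64, 0], 0, 0], [[0, 0, 0.73], 0, 0], [[0, 0, 0.73], 0, 0], [[0, 0, 0.74], 0, 0]]}}

```text
clock: 7.85
tool_pos: [0.6317, 0.0138, 0.0285]
orientation: [-3.083, -0.601, 0.0]
contact_force: [0.1, 0.5, 0.5]
grip_width: 0.0001
finger_force: 0.0
```

```bash
python3 -c "
from h import *
where()"
```

```text
t 7.85 jig mm [111.9  -1.3  28.5] toolx [ 1.  0. -0.] z [-0.  0. -1.] F jig [0.3 0.5 0.5] w 0.0001
```

Call:
{"api": "send_rows", "payload": {"commands": [[[-0.55, 0, 0], 0, 0], [[-0.11, 0, -0.15], 0, 0], [[-0.19, 0, -0.19], 0, 0], [[-0.23, 0, -0.14], 0, 0], [[-0.12, 0, -0.05], 0, 0]]}}

```text
clock: 8.48
tool_pos: [0.5977, 0.0007, 0.0457]
orientation: [3.083, 0.601, 0.0]
contact_force: [1.7, -0.7, -0.4]
grip_width: -0.0001
finger_force: 0.4
```

Call:
{"api": "send_rows", "payload": {"commands": [[[-0.12, 0, -0.05], 0, 0], [[-0.12, 0, -0.03], 0, 0], [[-0.06, 0, 0], 0, 0], [[-0.05, 0, 0], 0, 0], [[0, 0, 0], 0, 0]]}}

```text
clock: 9.1
tool_pos: [0.5882, -0.0029, 0.0477]
orientation: [-3.083, -0.602, -0.0]
contact_force: [1.4, 0.5, 0.3]
grip_width: -0.0
finger_force: 0.4
```

Call:
{"api": "send_rows", "payload": {"commands": [[[-0.03, 0, 0], 0, 0], [[0, 0, 0], 0, 0]]}}

```text
clock: 9.35
tool_pos: [0.5881, -0.003, 0.0478]
orientation: [3.083, 0.602, 0.003]
contact_force: [6.2, 2.7, -2.2]
grip_width: -0.0003
finger_force: 3.3
```

```bash
python3 -c "
from h import *
where(); im,d=camera('side'); print(wall('px','side',d))"
```

```text
t 9.35 jig mm [65.1 -0.5 47.8] toolx [1.    0.    0.002] z [ 0.002 -0.    -1.   ] F jig [ 6.8  0.2 -2.2] w -0.0003
(np.int64(79), array([ 0.101, -0.533]), 'angle', 1.47)
```

Call:
{"api": "send_rows", "payload": {"commands": [[[-0.03, 0, 0], 0, 0], [[0.63, 0, 0], 0, 0], [[0, 0, -0.8], 0, 0], [[0, 0, -0.8], 0, 0], [[-0.68, -0.855, 0], 0, 0]]}}

```text
clock: 10.02
tool_pos: [0.5766, 0.0191, 0.0972]
orientation: [3.083, 0.6, 0.005]
contact_force: [-0.0, 0.3, -0.8]
grip_width: -0.0
finger_force: 0.0
```

Call:
{"api": "send_rows", "payload": {"commands": [[[-0.68, -0.855, 0], 0, 0], [[-0.68, -0.855, 0], 0, 0], [[-0.68, -0.855, 0], 0, 0], [[0, 0, 0.7], 0, 0], [[0, 0, 0.7], 0, 0]]}}

```text
clock: 10.65
tool_pos: [0.4898, 0.0681, 0.0534]
orientation: [3.083, 0.602, 0.001]
contact_force: [-0.0, -0.2, 0.5]
grip_width: -0.0003
finger_force: 0.0
```

Call:
{"api": "send_rows", "payload": {"commands": [[[0, 0, 0.7], 0, 0], [[0, 0, 0], 0, 0]]}}

```text
clock: 10.9
tool_pos: [0.489, 0.0678, 0.0316]
orientation: [-3.083, -0.601, 0.005]
contact_force: [0.2, 0.3, 0.6]
grip_width: -0.0002
finger_force: 0.0
```

```bash
python3 -c "
from h import *
where(); im,d=camera('side'); print(wall('px','side',d),wall('ny','side',d)); im,d=camera('top');print(wall('px','top',d),wall('ny','top',d))"
```

```text
t 10.90 jig mm [-1.000e-01  1.023e+02  3.160e+01] toolx [ 1.     0.    -0.003] z [-0.003  0.001 -1.   ] F jig [0.3 0.1 0.6] w -0.0002
(np.int64(39), array([-0.021,  1.064]), 'angle', 1.592) (np.int64(155), array([-0.023,  1.707]), 'angle', 1.594)
None (np.int64(77), array([-0.009, -0.977]), 'angle', 1.58)
```

Both px and ny read upright. Next is py.

Call:
{"api": "send_rows", "payload": {"commands": [[[0, 0.53, 0], 0, 0], [[0, 0.21, -0.21], 0, 0], [[0, 0.23, -0.14], 0, 0], [[0, 0.12, -0.05], 0, 0], [[0, 0.13, -0.05], 0, 0]]}}

```text
clock: 11.62
tool_pos: [0.5038, 0.0338, 0.0464]
orientation: [-3.083, -0.601, -0.0]
contact_force: [0.2, 1.5, 0.6]
grip_width: 0.0003
finger_force: 0.4
```

Call:
{"api": "send_rows", "payload": {"commands": [[[0, 0.12, -0.03], 0, 0], [[0, 0.06, 0], 0, 0], [[0, 0.05, 0], 0, 0], [[0, 0, 0], 0, 0]]}}

```text
clock: 12.12
tool_pos: [0.5062, 0.0275, 0.047]
orientation: [3.083, 0.601, -0.0]
contact_force: [0.8, -0.1, 0.1]
grip_width: 0.0004
finger_force: 0.0
```

Call:
{"api": "send_rows", "payload": {"commands": [[[0, 0.04, 0], 0, 0], [[0, 0, 0], 0, 0]]}}

```text
clock: 12.38
tool_pos: [0.5067, 0.0264, 0.0471]
orientation: [-3.083, -0.601, 0.0]
contact_force: [0.5, 0.2, -0.0]
grip_width: -0.0002
finger_force: 0.0
```

```bash
python3 -c "
from h import *
where()"
```

```text
t 12.38 jig mm [ 0.8 57.3 47.1] toolx [ 1.  0. -0.] z [-0.  0. -1.] F jig [ 0.6  0.  -0. ] w -0.0002
```

Call:
{"api": "send_rows", "payload": {"commands": [[[0, 0.04, 0], 0, 0], [[0, 0, 0], 0, 0]]}}

```text
clock: 12.62
tool_pos: [0.5072, 0.0253, 0.0471]
orientation: [3.083, 0.601, 0.0]
contact_force: [0.6, 0.4, -0.3]
grip_width: -0.0
finger_force: 0.0
```

Call:
{"api": "send_rows", "payload": {"commands": [[[0, 0.03, 0], 0, 0], [[0, 0, 0], 0, 0]]}}

```text
clock: 12.88
tool_pos: [0.5074, 0.0248, 0.0471]
orientation: [-3.083, -0.601, 0.0]
contact_force: [-2.1, 4.3, 1.2]
grip_width: -0.0
finger_force: 2.3
```

```bash
python3 -c "
from h import *
where(); im,d=camera('top');print(wall('py','top',d))"
```

```text
t 12.88 jig mm [ 0.8 55.5 47.1] toolx [ 1.  0. -0.] z [-0.     0.001 -1.   ] F jig [-0.4  4.7  1.2] w -0.0
None
```

Call:
{"api": "send_rows", "payload": {"commands": [[[0, 0.03, 0], 0, 0], [[0, -0.63, 0], 0, 0], [[0, 0, -0.8], 0, 0], [[0, 0, -0.8], 0, 0], [[-0.91, 0.61, 0], 0, 0]]}}

```text
clock: 13.55
tool_pos: [0.4832, 0.015, 0.0967]
orientation: [3.082, 0.605, 0.006]
contact_force: [-0.2, -0.7, -0.9]
grip_width: -0.0003
finger_force: 0.0
```

Call:
{"api": "send_rows", "payload": {"commands": [[[-0.91, 0.61, 0], 0, 0], [[-0.91, 0.61, 0], 0, 0], [[-0.91, 0.61, 0], 0, 0], [[0, 0, 0.68], 0, 0], [[0, 0, 0.68], 0, 0]]}}

```text
clock: 14.18
tool_pos: [0.4269, -0.0675, 0.054]
orientation: [3.083, 0.601, 0.001]
contact_force: [0.9, 0.0, -0.3]
grip_width: -0.0001
finger_force: 0.0
```

Call:
{"api": "send_rows", "payload": {"commands": [[[0, 0, 0.68], 0, 0], [[0, 0, 0], 0, 0]]}}

```text
clock: 14.42
tool_pos: [0.4262, -0.0671, 0.033]
orientation: [-3.083, -0.602, 0.004]
contact_force: [0.0, -0.3, 0.3]
grip_width: -0.0
finger_force: 0.0
```

```bash
python3 -c "
from h import *
where()"
```

```text
t 14.43 jig mm [-108.9    0.9   33. ] toolx [ 1.     0.001 -0.002] z [-0.002  0.001 -1.   ] F jig [-0.1 -0.3  0.3] w -0.0
```

Call:
{"api": "send_rows", "payload": {"commands": [[[0.55, 0, 0], 0, 0], [[0.17, 0, -0.17], 0, 0], [[0.23, 0, -0.14], 0, 0], [[0.13, 0, -0.05], 0, 0], [[0.13, 0, -0.05], 0, 0]]}}

```text
clock: 15.05
tool_pos: [0.4608, -0.054, 0.0464]
orientation: [3.083, 0.601, 0.0]
contact_force: [-0.6, -1.1, 0.7]
grip_width: 0.0
finger_force: 0.4
```

Call:
{"api": "send_rows", "payload": {"commands": [[[0.13, 0, -0.03], 0, 0], [[0.06, 0, 0], 0, 0], [[0.05, 0, 0], 0, 0], [[0, 0, 0], 0, 0]]}}

```text
clock: 15.55
tool_pos: [0.4673, -0.0513, 0.047]
orientation: [-3.083, -0.601, 0.0]
contact_force: [0.1, 0.2, 0.0]
grip_width: -0.0
finger_force: 0.0
```

Call:
{"api": "send_rows", "payload": {"commands": [[[0.03, 0, 0], 0, 0], [[0, 0, 0], 0, 0]]}}

```text
clock: 15.8
tool_pos: [0.4682, -0.051, 0.0471]
orientation: [-3.083, -0.601, 0.0]
contact_force: [-1.0, 0.1, -0.8]
grip_width: -0.0006
finger_force: 0.0
```

```bash
python3 -c "
from h import *
where()"
```

```text
t 15.80 jig mm [-64.    0.   47.1] toolx [ 1.  0. -0.] z [-0.  0. -1.] F jig [-0.9  0.4 -0.8] w -0.0006
```

Call:
{"api": "send_rows", "payload": {"commands": [[[0.03, 0, 0], 0, 0], [[0, 0, 0], 0, 0]]}}

```text
clock: 16.05
tool_pos: [0.4687, -0.0508, 0.047]
orientation: [-3.083, -0.602, 0.002]
contact_force: [-4.3, -1.8, 3.5]
grip_width: 0.0002
finger_force: 2.4
```

Call:
{"api": "send_rows", "payload": {"commands": [[[0.03, 0, 0], 0, 0], [[0, 0, 0], 0, 0]]}}

```text
clock: 16.3
tool_pos: [0.4688, -0.0507, 0.047]
orientation: [-3.083, -0.602, 0.004]
contact_force: [-11.0, -5.5, 8.2]
grip_width: -0.0002
finger_force: 6.1
```

```bash
python3 -c "
from h import *
where()"
```

```text
t 16.30 jig mm [-63.3   0.1  47. ] toolx [ 1.     0.    -0.003] z [-0.003  0.001 -1.   ] F jig [-12.2  -0.9   8.2] w -0.0002
```

The contact stops put the jig centre at (+0.9, -1.2) mm in my frame. I'll retreat, raise the arm, and check all four walls and the cap.

Call:
{"api": "send_rows", "payload": {"commands": [[[-0.6, 0, 0], 0, 0], [[-0.3, 0, -0.7], 0, 0], [[-0.9, 0.5, -0.7], 0, 0], [[-0.9, 0.8, -0.8], 0, 0], [[0, 0, 0], 0, 0]]}}

```text
clock: 16.92
tool_pos: [0.4097, -0.1184, 0.1146]
orientation: [3.082, 0.597, 0.005]
contact_force: [0.5, 1.1, -0.6]
grip_width: -0.0
finger_force: 0.0
```

```bash
python3 - <<'E'
from h import *
where()
ims=[]
for n in ("side","top"):
    im,d=camera(n); ims.append(im)
    for w in W: print(n,w,wall(w,n,d))
    Q=jig(n,d).reshape(-1,3); m=(np.hypot(Q[:,0],Q[:,1]+155)<30)&(Q[:,2]>72)&(Q[:,2]<80)
    print("cap",m.sum(),np.round(Q[m].mean(0),1),np.round(np.percentile(Q[m],[2,98],axis=0),0).tolist())
a=cv2.resize(ims[0][140:280,260:420],(480,420),interpolation=cv2.INTER_CUBIC)
b=cv2.resize(cv2.convertScaleAbs(ims[1][150:310,280:440],alpha=1.6),(320,320),interpolation=cv2.INTER_CUBIC)
c=np.zeros((420,800,3),np.uint8); c[:,:480]=a; c[:320,480:]=b; cv2.imwrite("pics/a2.png",c)
E
```

```text
t 16.93 jig mm [-143.5  -40.5  114.6] toolx [ 1.    -0.002  0.003] z [ 0.003 -0.002 -1.   ] F jig [ 0.8  0.8 -0.6] w -0.0
side px (np.int64(46), array([-0.022,  1.264]), 'angle', 1.592)
side nx (np.int64(43), array([-0.023,  2.929]), 'angle', 1.594)
side py (np.int64(414), array([-0.029,  2.608]), 'angle', 1.6)
side ny (np.int64(372), array([-0.023,  1.67 ]), 'angle', 1.593)
cap 119 [   0.6 -151.8   75.6] [[-17.0, -171.0, 73.0], [18.0, -135.0, 78.0]]
top px None
top nx (np.int64(39), array([-0.017, -0.755]), 'angle', 1.588)
top py (np.int64(47), array([-0.02 ,  4.835]), 'angle', 1.591)
top ny (np.int64(78), array([-0.015, -0.908]), 'angle', 1.585)
cap 262 [   1.2 -153.2   75.8] [[-17.0, -171.0, 73.0], [19.0, -136.0, 79.0]]
```

View pics/a2.png

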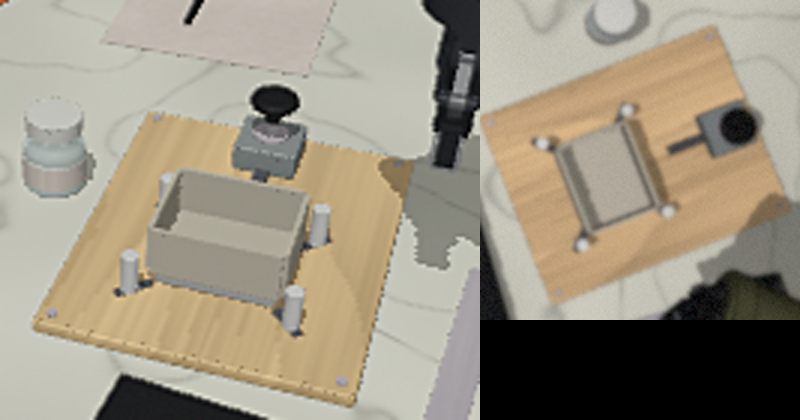

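The picture shows all four walls upright (about 1.59 rad) and the cap still released at 76 mm. Next I'll move above the cap.

Call:
{"api": "send_rows", "payload": {"commands": [[[0.96, 0.76, 0.16], 0, 0], [[0.96, 0.76, 0.16], 0, 0], [[0.96, 0.76, 0.16], 0, 0], [[0.96, 0.76, 0.16], 0, 0], [[0.96, 0.76, 0.16], 0, 0]]}}

```text
clock: 17.65
tool_pos: [0.587, -0.1674, 0.0875]
orientation: [-3.082, -0.603, 0.002]
contact_force: [-0.9, -0.1, -0.4]
grip_width: -0.0001
finger_force: 0.0
```

Call:
{"api": "send_rows", "payload": {"commands": [[[0, 0, 0.2], 0, 0], [[0, 0, 0], 0, 0], [[0, 0, 0], 0, 0]]}}

```text
clock: 18.02
tool_pos: [0.5853, -0.1679, 0.083]
orientation: [-3.083, -0.602, 0.001]
contact_force: [-0.8, -0.2, 0.4]
grip_width: 0.0001
finger_force: 0.0
```

```bash
python3 -c "
from h import *
where()"
```

```text
t 18.02 jig mm [   0.7 -152.3   83. ] toolx [ 1.     0.001 -0.   ] z [-0.  0. -1.] F jig [-0.9  0.1  0.4] w 0.0001
```

Call:
{"api": "send_rows", "payload": {"commands": [[[0, 0.07, 0.17], 0, 0], [[0, 0, 0], 0, 0]]}}

```text
clock: 18.27
tool_pos: [0.5863, -0.1705, 0.0777]
orientation: [-3.083, -0.601, 0.001]
contact_force: [0.2, -0.3, -0.2]
grip_width: 0.0
finger_force: 0.0
```

Call:
{"api": "send_rows", "payload": {"commands": [[[0, 0, 0.04], 0, 0], [[0, 0, 0], 0, 0]]}}

```text
clock: 18.52
tool_pos: [0.5865, -0.1704, 0.0768]
orientation: [-3.083, -0.601, -0.0]
contact_force: [0.6, -0.1, -0.2]
grip_width: 0.0
finger_force: 0.0
```

Call:
{"api": "send_rows", "payload": {"commands": [[[0, 0, 0.04], 0, 0], [[0, 0, 0], 0, 0]]}}

```text
clock: 18.77
tool_pos: [0.5866, -0.1704, 0.0758]
orientation: [3.083, 0.601, 0.0]
contact_force: [-0.4, -0.4, 3.3]
grip_width: -0.0003
finger_force: 1.6
```

Call:
{"api": "send_rows", "payload": {"commands": [[[0, 0, 0.04], 0, 0], [[0, 0, 0], 0, 0]]}}

```text
clock: 19.02
tool_pos: [0.5866, -0.1704, 0.0745]
orientation: [3.083, 0.601, 0.0]
contact_force: [-0.2, -0.1, 3.3]
grip_width: -0.0003
finger_force: 2.0
```

Call:
{"api": "send_rows", "payload": {"commands": [[[0, 0, 0.04], 0, 0], [[0, 0, 0], 0, 0]]}}

```text
clock: 19.27
tool_pos: [0.5866, -0.1704, 0.0732]
orientation: [3.083, 0.601, 0.0]
contact_force: [-1.0, 0.5, 4.4]
grip_width: -0.0
finger_force: 2.3
```

Call:
{"api": "send_rows", "payload": {"commands": [[[0, 0, 0.04], 0, 0], [[0, 0, 0], 0, 0]]}}

```text
clock: 19.52
tool_pos: [0.5866, -0.1704, 0.072]
orientation: [3.083, 0.601, 0.0]
contact_force: [-1.3, 0.4, 5.1]
grip_width: 0.0004
finger_force: 2.6
```

Contact was at z = 76.0, and it now reads 4 mm and 5.1 N as expected. I need 8 mm more.

Call:
{"api": "send_rows", "payload": {"commands": [[[0, 0, 0.07], 0, 0], [[0, 0, 0.07], 0, 0], [[0, 0, 0.07], 0, 0], [[0, 0, 0.05], 0, 0], [[0, 0, 0], 0, 0]]}}

```text
clock: 20.15
tool_pos: [0.5867, -0.1704, 0.0645]
orientation: [3.083, 0.602, 0.0]
contact_force: [-2.9, 0.6, 8.4]
grip_width: -0.0003
finger_force: 4.4
```

Call:
{"api": "send_rows", "payload": {"commands": [[[0, 0, 0], 0, 0], [[0, 0, 0], 0, 0]]}}

```text
clock: 20.4
tool_pos: [0.5867, -0.1704, 0.0647]
orientation: [3.083, 0.601, 0.001]
contact_force: [-1.4, -0.0, 8.2]
grip_width: 0.0
finger_force: 4.4
```

```bash
python3 - <<'E'
from h import *
ims=[]
for n in ("side","top"):
    im,d=camera(n); ims.append(im)
    for w in W: print(n,w,wall(w,n,d))
where()
a=cv2.resize(ims[0][140:280,260:420],(480,420),interpolation=cv2.INTER_CUBIC)
b=cv2.resize(cv2.convertScaleAbs(ims[1][150:310,280:440],alpha=1.6),(320,320),interpolation=cv2.INTER_CUBIC)
c=np.zeros((420,800,3),np.uint8); c[:,:480]=a; c[:320,480:]=b; cv2.imwrite("pics/a3.png",c)
E
```

```text
side px (np.int64(48), array([-0.029,  1.425]), 'angle', 1.6)
side nx (np.int64(42), array([-0.02 ,  2.878]), 'angle', 1.591)
side py (np.int64(410), array([-0.017,  2.406]), 'angle', 1.587)
side ny (np.int64(364), array([-0.015,  1.354]), 'angle', 1.586)
top px None
top nx (np.int64(38), array([-0.02 , -0.694]), 'angle', 1.591)
top py (np.int64(48), array([-0.021,  4.867]), 'angle', 1.592)
top ny (np.int64(77), array([-0.017, -0.847]), 'angle', 1.588)
t 20.50 jig mm [   1.  -155.1   64.7] toolx [1. 0. 0.] z [ 0. -0. -1.] F jig [-2.1  1.5  9.4] w -0.0003
```

View pics/a3.png

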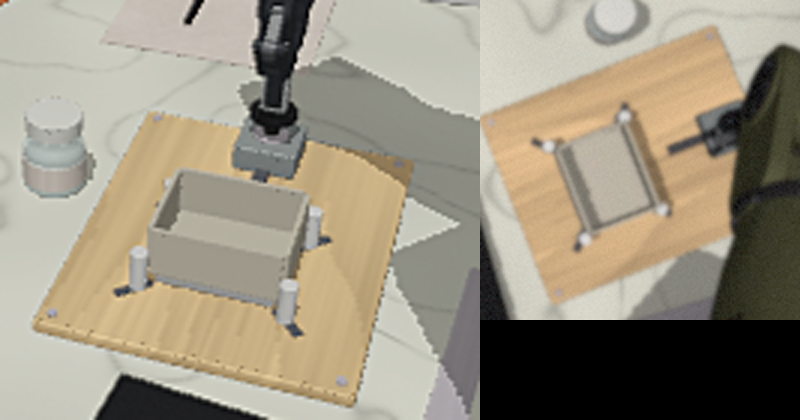

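The picture shows the dowels closed on the corners, the walls upright, and the cap down about 11.4 mm. I'll add a 0.6 mm nudge, confirm, and hand in.

Call:
{"api": "send_rows", "payload": {"commands": [[[0, 0, 0.02], 0, 0], [[0, 0, 0], 0, 0], [[0, 0, 0], 0, 0]]}}

```text
clock: 20.88
tool_pos: [0.5867, -0.1704, 0.0641]
orientation: [3.083, 0.601, 0.001]
contact_force: [-2.1, 0.8, 8.9]
grip_width: -0.0
finger_force: 4.6
```

```bash
python3 -c "
from h import *
where(); print(finish_job())"
```

```text
t 20.88 jig mm [   1.  -155.2   64.1] toolx [1. 0. 0.] z [ 0. -0. -1.] F jig [-1.6  1.5  8.9] w -0.0
the job is handed in; nothing more can be done
None
```

All four walls are folded upright (about 1.59 rad) and the plunger is held about 12 mm down at roughly 9 N with the dowels closed on the corners; the job was handed in at 20.9 s, and the arm never touched the jar, case or ruler.

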